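# Scrub out a paint jar and crate it

### The job

Stand the jar that lies on the wooden rest upright in the rubber dish and let go of it, then take the long brush out of its steel pot and scrub the jar's inside: push the brush down until it presses lightly but noticeably on the jar's bottom, three times, drawing it up to the jar's neck in between. Put the brush back in its pot, bristles down, and only then stand the scrubbed jar upright in the crate's empty cell, the one with the cork disc. Be gentle with the jar's thin bottom and leave the other jars, the closed paint pot and the bauble where they are.

Things in the scene. Friction and masses are not known exactly. Their poses are not given: they have to be found in the camera images.
- jar: white glazed open paint jar, about 0.22 kg, 100 mm tall; outer diameter 60 mm up to 78 mm above its base, narrowing to a 54 mm neck from 86 mm to the rim; wall 3 mm, bottom 4 mm thick (inside 54 mm wide, 48 mm at the neck, 96 mm deep). Origin: centre of the underside; +z along its axis towards the mouth. It starts lying on the rest, axis level
- jar_mouth (a point): centre of that jar's mouth, on its axis in the plane of the rim, 100 mm from the origin; moves with the jar
- rest: fixed wooden board 130 x 85 x 6 mm, on which the jar lies. Four small stops, 14 mm high, beside the jar near its two ends keep it from rolling; the middle 58 mm of the length is free for fingers. Origin: centre of the underside; +x along its length, the way the jar's mouth points. The lying jar's axis is 36 mm above the bench, its middle roughly over the board's middle
- dish: fixed round black rubber dish, outer diameter 88 mm, inner 76 mm, rim 18 mm high, floor 4 mm above the bench. Origin: centre of the underside. The jar stands in it with some play
- pot: fixed round steel pot for the brush, outer diameter 50 mm, inner 40 mm, 75 mm high, floor 5 mm above the bench. Origin: centre of the underside
- brush: long bottle brush, 208 mm, 82 g, upright in the pot, bristles down. Origin: bristle tip, on the axis; +z up the handle. Bristle head 29 mm across from 0 to 78 mm, 6 mm steel stem, round wooden handle 17 mm across from 110 to 208 mm. The end tuft (lowest 14 mm) is springy along the axis: gives from 2 N, 4 N at 5 mm, 6 N at 10 mm, then stops hard; the origin does not move with it
- brush_tip (a point): the brush's unpressed bristle tip (same point as the brush's origin)
- brush_grip (a point): point on the brush's axis 175 mm above the tip, where the handle is well gripped from above
- crate: fixed wooden crate 95 x 280 x 45 mm, walls and floor 6 mm, with three cells in a row along its y, each about 83 x 85 mm, centres 91 mm apart. Origin: centre of the underside. Two cells hold a clean jar, one is empty
- liner: fixed cork disc 72 mm across, 3 mm thick, on the floor (6 mm above the bench) of the crate's empty cell, centred in it. Origin: centre of its underside. The jar is to stand on it
- clean_a: clean open jar, same shape as the other, standing in a crate cell; leave it. Origin: centre of the underside
- clean_b: second clean jar standing in a crate cell; leave it. Origin: centre of the underside
- paint: closed paint pot, 50 mm across and 75 mm tall, on the bench; leave it. Origin: centre of the underside
- bauble: red bauble, 72 mm across, resting on a cork ring; leave it. Origin: its centre

How it is judged:
On the way, in this order (a step that is already met when the one before it is completed fails the run):
1. the jar stands upright in the dish, released (horizontal distance between jar and dish below 0.015 m and z of jar in the frame of dish below 0.01 m and angle between jar's own z axis and vertical below 0.1 rad and contact force between jar and the fingers below 0.2 N), for 0.2 s.
2. the brush presses on the jar's bottom (over 2.5 N) (contact force between brush and jar above 2.5 N and z of brush_tip in the frame of jar below 0.01 m and horizontal distance between brush_tip and jar below 0.026 m and angle between jar's own z axis and vertical below 0.15 rad), for 0.05 s.
3. the brush is drawn up, its tip at least 45 mm above the jar's underside (z of brush_tip in the frame of jar above 0.045 m and horizontal distance between brush_tip and jar below 0.026 m and angle between jar's own z axis and vertical below 0.15 rad), for 0.05 s.
4. the brush presses on the jar's bottom (over 2.5 N) (all of step 2), for 0.05 s.
5. the brush is drawn up, its tip at least 45 mm above the jar's underside (all of step 3), for 0.05 s.
6. the brush presses on the jar's bottom (over 2.5 N) (all of step 4), for 0.05 s.
7. the brush stands in its pot again, bristles down, released, the jar still standing in the dish (horizontal distance between brush and pot below 0.02 m and z of brush in the frame of pot below 0.015 m and angle between brush's own z axis and vertical below 0.25 rad and contact force between brush and the fingers below 0.2 N and horizontal distance between jar and dish below 0.015 m and angle between jar's own z axis and vertical below 0.1 rad), for 0.2 s.
At the end, for the whole second after the job is handed in: the jar stands upright (within 0.1 rad) and at rest on the cork disc in the crate's empty cell (axis within 24 mm of the disc's centre); the brush stands in its pot, bristles down (leaning at most 0.25 rad); both released (horizontal distance between jar and liner below 0.024 m and z of jar in the frame of liner below 0.01 m and angle between jar's own z axis and vertical below 0.1 rad and linear speed of jar below 0.02 m/s and horizontal distance between brush and pot below 0.02 m and z of brush in the frame of pot below 0.015 m and angle between brush's own z axis and vertical below 0.25 rad and linear speed of brush below 0.03 m/s and contact force between each of brush, jar and the fingers below 0.2 N); the robot touches nothing.
It fails at once if the brush is forced against the jar (over 25 N) (contact force between brush and jar above 25 N).
It fails at once if a clean jar is moved (over 25 mm) (distance of clean_a from where it was at the start of the episode above 0.025 m).
It fails at once if the other clean jar is moved (over 25 mm) (distance of clean_b from where it was at the start of the episode above 0.025 m).
It fails at once if the closed paint pot is moved (over 20 mm) (distance of paint from where it was at the start of the episode above 0.02 m).
It fails at once if the bauble is moved (over 20 mm) (distance of bauble from where it was at the start of the episode above 0.02 m).
It also fails if it takes over 72 s, if anything falls off the work surface, if the arm or the gripper's body presses on something with over 40 N, if the wrist force passes 120 N, or if a joint passes its speed limit or range.

### The arm

A 7-joint arm with a two-finger parallel gripper is mounted at the origin on the work surface. World frame = base frame: x ahead of the robot, y to its left, z up, the work surface at z = 0. Lengths are in m, angles in rad, forces in N, time in s.
With the tool pointing down it reaches from about 0.4 to 0.75 m from the base axis. Payload 19.5 kg.
Tool frame: the origin (TCP) lies on the centre line of the jaws, within the pads' length; the fingertips stand 25 mm ahead of it and the grasp point (between the pads) lies 6 mm ahead of it; z points along the fingers, y is the line along which they close (so a half turn about z gives the same grasp; the last joint's range is limited). The gripper opens to 85 mm and grips with 20 to 120 N. Pads are 22 mm wide; open, the fingers measure 114 mm over their backs; the gripper's body (76 mm by 85 mm) begins 54 mm behind the grasp point. The pads swing forward as they close: fully open they stand 13 mm farther back than shut.
Start: joints at [1.275, 0.707, -0.028, 1.485, 0.022, 0.951, -0.075], TCP at [0.144, -0.557, 0.256] pointing down, gripper open.
Joint ranges: [-2.71, 2.71], [-0.32, 2.16], [-1.57, 1.52], [0, 2.45], [-1.46, 4.6], [0, 2.02], [-2.83, 2.83]. Speed limits (rad/s): [1.89, 1.89, 2.57, 2.57, 3.01, 3.01, 3.01].

### API

Orientations are given as a unit quaternion [x, y, z, w].
In Python, from workcell import bot, imaging, find_in, trace gives the robot as it stands. Calls block until the motion is done:
- bot.move_to(position, orientation): joint-space move of the TCP to a pose.
- bot.servo_line(position, feed=0.15, ori=None, guard=None): straight line of the TCP; ori=None keeps the orientation; feed is the mean speed in m/s. With guard (N) it stops when the force on the tool has changed by that much, and returns True; else False.
- bot.goto_joints(angles): joint-space move.
- bot.move_gripper(opening): opening from 0.0 (shut) to 1.0 (fully open); the grip force is fixed at half the most; returns when the fingers have stopped.
- bot.dwell(seconds).
- bot.solve_ik(position, orientation): joint angles nearest the present ones, or None.
- imaging.read_camera(name): name is "scene" or "top"; returns a dict with "image" (400x640x3 uint8, red, green, blue), "fovy" (degrees; the focal length in pixels is half the picture's height over the tangent of half this angle, whatever the lens; pixels are square), "cx", "cy" (the principal point, pixels), "eye" and "orientation" of the camera in the world. Camera axes: x right, y up, looking along -z (the intrinsics and any distortion apply to the point x, -y, -z); pixel columns grow to the right and rows downward; lengths in m; the calibration is good to about 2 mm. A picture is of the moment at which its call begins. There is no depth.
A pose or a line that the arm cannot do raises bot.MotionError and nothing moves.
- bot.hand_in(): hands the job in; it is judged then, once.
Trained networks look in the newest picture that a camera, given by its name, has taken for a name from the list of things; names that differ only in an ending like _2 or _b are one class to them, and where a whole thing is asked for, a point or a joint stands for the part that bears it (a point fixed in the world has none). Each returns a list of dicts, best first, with "p" (0 to 1); they miss things now and then, are a little off and sometimes report something else, mostly with a low value. They report only what shows in the picture. A call takes as long as a camera call.
- find_in(target, camera): "point" ([x, y, z] in m, in world coordinates, good to about 4 mm: the middle of the surface that is visible of it).
- trace(target, camera): "region" (400x640 bool, what is visible of it).
Readings, each from a call of its own:
- bot.read_time(): time.
- bot.read_joints(): joint angles.
- bot.read_joint_vel(): joint speeds.
- bot.read_joint_efforts(): joint torques, N m.
- bot.read_position(): TCP position.
- bot.read_tcp_rot(): TCP orientation.
- bot.read_contact_force(): force on the tool from outside, world axes, zero at the start.
- bot.read_moment(): the same for the moment, N m.
- bot.read_opening(): opening from 0.0 (shut) to 1.0 (fully open).
- bot.read_grasp_force(): force on a finger pad.
Only numpy, scipy, OpenCV 4.12 (cv2) and the standard library are available. Lean on these libraries where they do the work, as an engineer would, in place of code of your own. Each camera call takes 0.05 s, during which the arm holds its last target. There are 200 camera calls.

## Working session

There is one attempt and no reset: what is moved stays moved. The work goes in short steps, each a Python script; the robot and the scene stay as the last script left them, time stands still between calls to the robot, and variables do not carry over. Pictures are saved under pics/ and viewed, at most 10 in all, crops included, and the job is handed in when it is done.

```bash
ls; mkdir -p pics; cat > h.py <<'E'
import numpy as np, cv2
from workcell import bot, imaging, find_in, trace
from scipy.spatial.transform import Rotation as R
E
python3 - <<'E'
from h import *
ims=[]
for c in ["scene","top"]:
    d=imaging.read_camera(c); print(c,{k:np.round(v,4) if not isinstance(v,str) else v for k,v in d.items() if k!="image"})
    cv2.imwrite(f"pics/{c}0.png",d["image"][:,:,::-1])
    for t in ["jar","rest","dish","pot","brush","crate","liner","clean_a","paint","bauble","jar_mouth","brush_grip"]:
        print(t,[(np.round(r["point"],3).tolist(),round(r["p"],2)) for r in find_in(t,c)][:4])
print(bot.read_time(), bot.read_tcp_rot())
E
```

```text
pics
scene {'fovy': np.float64(44.6897), 'cx': np.float64(314.5354), 'cy': np.float64(204.8501), 'eye': array([ 1.4639, -0.0425,  0.9626]), 'orientation': array([0.2845, 0.2707, 0.6257, 0.6739])}
jar [([0.484, -0.32, 0.057], 0.61), ([0.669, -0.125, 0.138], 0.49), ([0.568, 0.36, 0.079], 0.29)]
rest []
dish [([0.484, 0.016, 0.005], 0.85), ([0.683, -0.122, 0.052], 0.67), ([0.673, -0.122, 0.138], 0.23)]
pot [([0.687, -0.121, 0.052], 0.67), ([0.67, -0.122, 0.143], 0.48), ([0.77, 0.032, 0.057], 0.25)]
brush [([0.666, -0.12, 0.141], 0.8)]
crate [([0.594, 0.239, 0.03], 0.73)]
liner [([0.538, 0.183, 0.01], 0.62)]
clean_a [([0.567, 0.363, 0.085], 0.83), ([0.568, 0.267, 0.075], 0.69)]
paint [([0.772, 0.032, 0.057], 0.87)]
bauble [([0.673, -0.38, 0.069], 0.97)]
jar_mouth [([0.485, -0.318, 0.055], 0.96)]
brush_grip [([0.677, -0.12, 0.138], 0.89)]
top {'fovy': np.float64(42.6013), 'cx': np.float64(313.546), 'cy': np.float64(195.569), 'eye': array([ 0.3227, -0.0091,  1.554 ]), 'orientation': array([ 0.0756, -0.0633, -0.6986,  0.7087])}
jar [([0.462, -0.319, 0.06], 0.73)]
rest [([0.446, -0.315, 0.006], 0.77)]
dish [([0.485, 0.018, 0.0], 0.81), ([0.449, -0.314, 0.002], 0.46)]
pot [([0.655, -0.112, 0.058], 0.47)]
brush [([0.66, -0.123, 0.087], 0.71)]
crate [([0.542, 0.266, 0.022], 0.85), ([0.445, -0.313, 0.004], 0.64), ([0.655, -0.382, 0.069], 0.2), ([0.461, -0.317, 0.061], 0.18)]
liner [([0.548, 0.186, 0.008], 0.84)]
clean_a [([0.551, 0.277, 0.054], 0.86), ([0.554, 0.368, 0.057], 0.72)]
paint [([0.746, 0.032, 0.08], 0.59)]
bauble [([0.653, -0.383, 0.069], 0.72)]
jar_mouth [([0.459, -0.319, 0.059], 0.59)]
brush_grip [([0.659, -0.118, 0.086], 0.55)]
1.3 [ 9.91960573e-01  1.26547306e-01 -2.04163112e-06 -3.77047811e-05]
```

View pics/scene0.png

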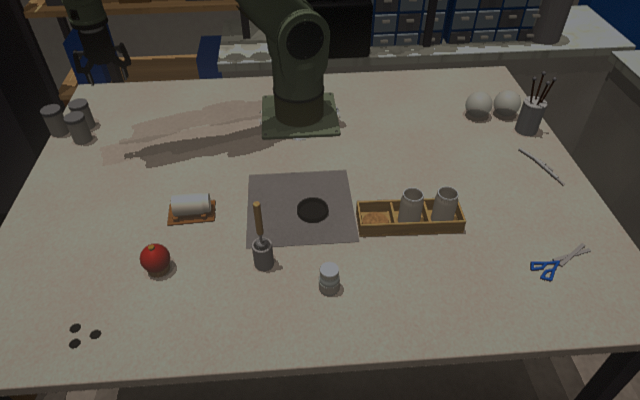

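View pics/top0.png

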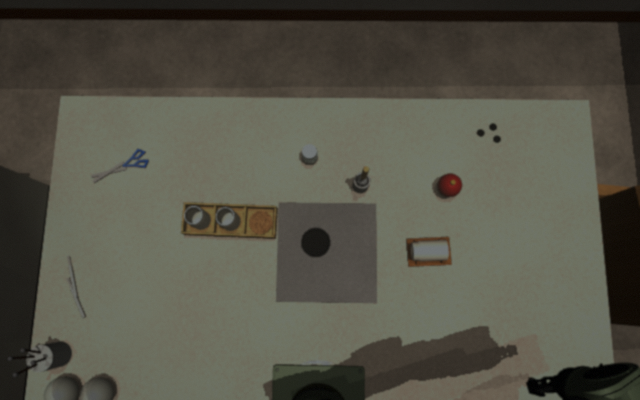

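The scene view shows the jar lying on the rest at (191,205), the dish at (312,209), the brush in its pot at (260,235), and the liner cell at (376,215). The top view agrees: jar (430,251), dish (316,242), pot (361,183), liner (261,221). Next I fit the models to the traced regions.

```bash
cat >> h.py <<'E'
from scipy.optimize import minimize
def project(d,P):
    f=d["image"].shape[0]/2/np.tan(np.radians(d["fovy"])/2)
    c=R.from_quat(d["orientation"]).inv().apply(np.atleast_2d(P)-d["eye"])
    return np.c_[d["cx"]+f*c[:,0]/-c[:,2], d["cy"]+f*c[:,1]/c[:,2]]
def rev(prof,n=36):  # surface of revolution, profile (r,z)
    a=np.linspace(0,2*np.pi,n,endpoint=False)
    return np.vstack([np.c_[r*np.cos(a),r*np.sin(a),0*a+z] for r,z in prof])
def box(x,y,z0,z1): return np.array([[i*x/2,j*y/2,k] for i in(-1,1) for j in(-1,1) for k in(z0,z1)])
def hullmask(d,parts):
    m=np.zeros((1600,2560),np.uint8)
    for P in parts:
        h=cv2.convexHull((project(d,P)*4+1.5).astype(np.float32)).astype(np.int32)
        cv2.fillPoly(m,[h],1)
    return cv2.resize(m.astype(np.float32),(640,400),interpolation=cv2.INTER_AREA)
def fit(views,parts,pose,x0,step):
    """views: [(cam,region)], pose(x)->(R,t); maximise IoU"""
    def cost(x):
        r,t=pose(x); c=0
        for d,g in views:
            m=hullmask(d,[r.apply(p)+t for p in parts]); c+=1-np.minimum(m,g).sum()/np.maximum(m,g).sum()
        return c/len(views)
    s=np.vstack([x0]+[np.array(x0)+np.eye(len(x0))[i]*step[i] for i in range(len(x0))])
    o=minimize(cost,x0,method="Nelder-Mead",options=dict(initial_simplex=s,xatol=1e-4,fatol=1e-4))
    return o.x,o.fun
JAR=[rev([(.03,0),(.03,.078),(.027,.086),(.027,.1)])]
BRUSH=[rev([(.0145,0),(.0145,.078)]),rev([(.003,.078),(.003,.11)]),rev([(.0085,.11),(.0085,.208)])]
E
cat > m.py <<'E'
from h import *
D={c:imaging.read_camera(c) for c in ["scene","top"]}
T={}
for c in D:
    for t in ["jar","rest","dish","pot","brush","crate","liner"]:
        r=trace(t,c); T[c,t]=r
        for q in r[:3]:
            v,u=np.nonzero(q["region"]); print(c,t,round(q["p"],2),"cen",u.mean().round(1),v.mean().round(1),"n",len(u),"bb",u.min(),u.max(),v.min(),v.max())
import pickle; pickle.dump((D,T),open("m.pkl","wb"))
cr=lambda c,u,v,w=25:cv2.resize(D[c]["image"][v-w:v+w,u-w:u+w,::-1],(390,290) if 0 else (290,290),interpolation=cv2.INTER_CUBIC)
g=np.vstack([np.hstack([cr("scene",191,208),cr("scene",260,236,38)]),np.hstack([cr("top",430,251),cr("top",361,183)])])
cv2.imwrite("pics/crops.png",np.clip(g.astype(float)*1.6,0,255).astype(np.uint8))
E
python3 m.py
```

```text
scene jar 0.73 cen 190.3 203.2 n 827 bb 170 210 192 215
scene rest 0.83 cen 190.9 216.8 n 506 bb 167 214 200 225
scene dish 0.72 cen 259.0 227.3 n 306 bb 253 266 201 249
scene dish 0.67 cen 312.4 209.2 n 647 bb 297 327 197 222
scene dish 0.24 cen 404.1 219.6 n 2314 bb 356 464 199 236
scene pot 0.84 cen 262.8 257.1 n 443 bb 251 273 241 270
scene brush 0.87 cen 259.0 227.3 n 381 bb 253 267 201 250
scene crate 0.75 cen 404.5 219.4 n 2606 bb 356 465 198 237
scene liner 0.53 cen 373.5 217.6 n 258 bb 361 387 211 224
top jar 0.87 cen 429.3 250.1 n 754 bb 410 448 240 260
top rest 0.95 cen 424.2 257.0 n 364 bb 406 451 238 266
top dish 0.85 cen 316.1 241.4 n 658 bb 302 330 228 255
top pot 0.74 cen 359.6 183.9 n 194 bb 352 369 173 192
top brush 0.45 cen 362.3 177.3 n 126 bb 357 367 167 185
top crate 0.93 cen 229.6 220.2 n 1840 bb 180 277 201 238
top crate 0.54 cen 362.8 177.5 n 119 bb 358 367 168 185
top liner 0.9 cen 260.2 221.9 n 401 bb 249 271 211 232
top liner 0.7 cen 359.7 184.4 n 185 bb 352 369 173 192
top liner 0.47 cen 425.3 258.1 n 335 bb 407 451 238 266
```

View pics/crops.png

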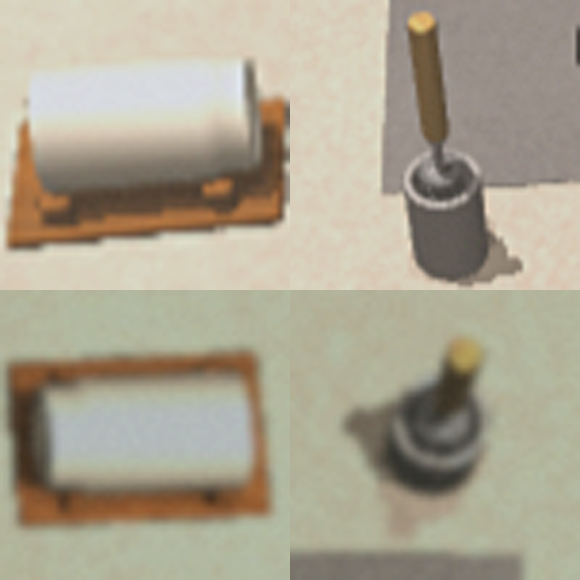

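The crops show the mouth facing scene-right and top-left, which is +y. The jar has a slight yaw and the brush leans a little in its pot. Now the fits.

```bash
cat > f.py <<'E'
from h import *
import pickle; D,T=pickle.load(open("m.pkl","rb"))
def V(*n,idx={}): 
    return [(D[c],np.any([T[c,t][idx.get((c,t),0)]["region"] for t in n],0).astype(float)) for c in D]
Rz=lambda a:R.from_euler("z",a)
jp=lambda x:(R.from_euler("z",x[2])*R.from_euler("y",np.pi/2),np.array([x[0],x[1],.036]))
print("jar base",fit(V("jar"),JAR,jp,[.46,-.365,1.57],[.01,.01,.1]))
print("rest+jar",fit(V("jar","rest"),[box(.13,.085,0,.006)]+[R.from_euler("y",np.pi/2).apply(JAR[0])+[-.05,0,.036]],lambda x:(Rz(x[2]),np.array([x[0],x[1],0])),[.46,-.315,1.57],[.01,.01,.1]))
flat=lambda z:lambda x:(Rz(0),np.array([x[0],x[1],z]))
di={("scene","dish"):1}
print("dish",fit(V("dish",idx=di),[rev([(.044,0),(.044,.018)])],flat(0),[.485,.017],[.01,.01]))
print("liner",fit(V("liner"),[rev([(.036,.009)])],flat(0),[.545,.185],[.01,.01]))
for s in D: print("  liner",s,fit([v for v in V("liner") if v[0] is D[s]],[rev([(.036,.009)])],flat(0),[.545,.185],[.01,.01]))
print("pot+brush")
def pb(x):
    b=R.from_euler("xy",[x[4],x[5]])
    return [rev([(.025,0),(.025,.075)])+[x[0],x[1],0]]+[b.apply(p)+[x[2],x[3],.005] for p in BRUSH[1:]]
def cost(x):
    c=0
    for d,g in V("pot","brush"):
        m=hullmask(d,pb(x)); c+=1-np.minimum(m,g).sum()/np.maximum(m,g).sum()
    return c
x0=np.array([.655,-.12,.655,-.12,0,0]); o=minimize(cost,x0,method="Nelder-Mead",options=dict(initial_simplex=np.vstack([x0,x0+np.diag([.01,.01,.01,.01,.1,.1])]),maxiter=900))
print(o.x.round(4),o.fun, "grip",(R.from_euler("xy",o.x[4:]).apply([0,0,.175])+[o.x[2],o.x[3],.005]).round(4))
def jc(x):
    r=Rz(x[2]); return [r.apply(box(.095,.28,0,.045))+[x[0],x[1],0]]+[r.apply(JAR[0]+[0,y,.006])+[x[0],x[1],0] for y in(0,.091)]
def cc(x):
    c=0
    for d,g in V("crate"):
        m=hullmask(d,jc(x)[:1]); c+=1-np.minimum(m,g).sum()/np.maximum(m,g).sum()
    return c
x0=np.array([.55,.275,0]); o=minimize(cc,x0,method="Nelder-Mead",options=dict(initial_simplex=np.vstack([x0,x0+np.diag([.01,.01,.1])])))
print("crate",o.x,o.fun,"cell",Rz(o.x[2]).apply([0,-.091,0])+[o.x[0],o.x[1],0])
E
python3 f.py
```

```text
jar base (array([ 0.4673908 , -0.37265535,  1.61790806]), np.float64(0.04886463812227765))
rest+jar (array([ 0.46394451, -0.32755921,  1.63801897]), np.float64(0.10249488135806017))
dish (array([0.48839844, 0.01041797]), np.float64(0.06749653049585214))
liner (array([0.54415788, 0.18022478]), np.float64(0.24805816509295214))
  liner scene (array([0.54076668, 0.17858292]), np.float64(0.35038932146829815))
  liner top (array([0.5462374 , 0.18129274]), np.float64(0.08960522578812835))
pot+brush
[ 0.6673 -0.1225  0.6594 -0.1216  0.0156  0.0206] 0.28717807216577795 grip [ 0.663  -0.1243  0.1799]
crate [ 0.54839539  0.27175155 -0.02402184] 0.7895058978146853 cell [0.54620962 0.18077781 0.        ]
```

```bash
cat > f2.py <<'E'
from h import *
import pickle; D,T=pickle.load(open("m.pkl","rb"))
print(D["top"].keys())
Rz=lambda a:R.from_euler("z",a)
flat=lambda z:lambda x:(Rz(0),np.array([x[0],x[1],z]))
jp=lambda x:(R.from_euler("z",x[2])*R.from_euler("y",np.pi/2),np.array([x[0],x[1],.036]))
def back(d,u,v,z):
    f=200/np.tan(np.radians(d["fovy"])/2)
    r=R.from_quat(d["orientation"]).apply([(u-d["cx"])/f,-(v-d["cy"])/f,-1]); return (d["eye"]+r*(z-d["eye"][2])/r[2]).round(4)
for c in D:
    v=lambda t,i=0:[(D[c],T[c,t][i]["region"].astype(float))]
    print(c,"jar",fit(v("jar"),JAR,jp,[.46,-.365,1.57],[.01,.01,.1]))
    i=1 if c=="scene" else 0
    print("dish",fit(v("dish",i),[rev([(.044,0),(.044,.018)])],flat(0),[.485,.017],[.01,.01]))
    print("pot",fit(v("pot"),[rev([(.025,0),(.025,.075)])],flat(0),[.66,-.12],[.01,.01]))
    vv,uu=np.nonzero(T[c,"liner"][0]["region"]);print("liner",back(D[c],uu.mean(),vv.mean(),.009))
    r=T[c,"brush"][0]["region"]; vv,uu=np.nonzero(r); k=vv<vv.min()+4; print("brush top",uu[k].mean(),vv.min(),back(D[c],uu[k].mean(),vv.min()+2,.213))
for c,u,v in (("scene",257,204),("top",365.5,170)): print("by eye brush top",c,back(D[c],u,v,.213))
E
python3 f2.py
```

```text
dict_keys(['image', 'fovy', 'cx', 'cy', 'eye', 'orientation'])
scene jar (array([ 0.4660883 , -0.37397083,  1.60565015]), np.float64(0.05315998555435175))
dish (array([0.48667044, 0.01206022]), np.float64(0.06389921145653943))
pot (array([ 0.66849609, -0.12371094]), np.float64(0.3316185576831475))
liner [0.533  0.1774 0.009 ]
brush top 256.04761904761904 201 [ 0.6659 -0.1243  0.213 ]
top jar (array([ 0.46714436, -0.37255421,  1.61370945]), np.float64(0.04053617571059431))
dish (array([0.48917744, 0.01043374]), np.float64(0.053742110009017185))
pot (array([ 0.66629097, -0.12157026]), np.float64(0.40712317985045254))
liner [0.5466 0.1817 0.009 ]
brush top 365.29411764705884 167 [ 0.6644 -0.1214  0.213 ]
by eye brush top scene [ 0.6693 -0.1221  0.213 ]
by eye brush top top [ 0.6616 -0.122   0.213 ]
```

Both cameras agree on the jar (0.467,-0.373, yaw 1.61), the dish (0.488,0.011), the brush top (0.665,-0.122) and the liner (0.546,0.181). Next is an IK check for the tilted jar grasp and for standing it up.

```bash
cat >> h.py <<'E'
B=np.array([.467,-.373,.036]); YAW=1.612; DISH=np.array([.488,.011,.004]); LIN=np.array([.546,.181,.009]); BR=np.array([.6645,-.1222,.005])
S=.060; GP=.006
def tool_in_jar(t,flip):  # jar frame lying: z=axis, x=down side; tool z = sin t*(-z)+cos t*x
    z=np.array([np.cos(t),0,-np.sin(t)]); y=np.array([0,1,0])*flip
    return R.from_matrix(np.c_[np.cross(y,z),y,z])
LY=R.from_euler("z",YAW)*R.from_euler("y",np.pi/2)   # jar x -> down
def pose(Rj,base,t,flip,back=0):
    Rt=Rj*tool_in_jar(t,flip)
    return base+Rj.apply([0,0,S])-Rt.apply([0,0,GP+back]),Rt.as_quat()
def down(yaw): return (R.from_euler("z",yaw)*R.from_euler("x",np.pi)).as_quat()
E
python3 - <<'E'
from h import *
q0=bot.read_joints(); print(np.round(LY.apply([1,0,0]),3))
mv=lambda a: None if a is None else np.abs(np.array(a)-q0).round(2).tolist()
for t in (.35,.6,.8):
  for f in (1,-1):
    a=bot.solve_ik(*pose(LY,B,t,f)); a2=bot.solve_ik(*pose(LY,B,t,f,.1))
    print(t,f,"pick",None if a is None else np.round(a,2),a2 is not None)
    for psi in (-.6,0,.6,1.2,1.8,2.4):
        Rj=R.from_euler("z",psi); b=bot.solve_ik(*pose(Rj,DISH,t,f)); c=bot.solve_ik(*pose(Rj,DISH+[0,0,.1],t,f)); e=bot.solve_ik(*pose(Rj,DISH,t,f,.1))
        if b is not None: print("   psi",psi,np.round(b,2),c is not None,e is not None)
for n,p in (("brush",BR+[0,0,.18]),("brushup",BR+[0,0,.31]),("jarup",[.488,.011,.31]),("crate",LIN+[0,0,.07])):
    print(n,[(y,np.round(a,2).tolist()) for y in np.arange(-1.57,3.1,.785) for a in [bot.solve_ik(list(p),down(y))] if a is not None])
E
```

```text
[ 0.  0. -1.]
0.35 1 pick [ 0.11  1.08  0.5   1.91 -1.04  0.13 -1.74] True
   psi 1.2 [ 0.76  1.34 -0.47  1.98 -1.37  0.74 -1.52] True True
   psi 1.8 [ 0.27  1.35  0.24  1.46 -1.03  1.59 -1.73] True True
   psi 2.4 [ 0.12  1.46  0.26  0.98 -0.69  1.93 -1.8 ] True False
0.35 -1 pick [ 0.2   1.04  0.32  1.91  0.54  0.09 -0.14] True
   psi 1.2 [ 1.    1.52 -0.96  1.97 -0.7   0.28  0.99] True True
   psi 1.8 [ 0.72  1.44 -0.74  1.45 -0.28  1.11  0.72] True True
   psi 2.4 [ 0.45  1.53 -0.81  0.96  0.04  1.77  0.72] True False
0.6 1 pick [0.15 1.08 0.19 2.   1.79 0.42 1.63] True
   psi 1.2 [ 0.79  1.26 -0.67  2.05 -1.39  0.33 -1.62] True True
   psi 1.8 [ 0.24  1.22  0.19  1.59 -0.98  1.3  -1.78] True True
   psi 2.4 [ 0.09  1.31  0.22  1.18 -0.61  1.63 -1.77] True True
0.6 -1 pick [ 0.5   1.1  -0.47  1.98  1.72  0.98 -1.3 ] True
   psi 1.2 [ 0.9   1.36 -0.93  2.05 -0.62  0.1   0.77] True True
   psi 1.8 [ 0.68  1.3  -0.73  1.58 -0.16  0.9   0.6 ] True True
   psi 2.4 [ 0.47  1.39 -0.79  1.17  0.13  1.5   0.7 ] True True
0.8 1 pick [ 0.3   1.15 -0.25  2.02  1.78  1.02  1.61] True
   psi 
[... 1473 characters left out ...]
.15, 0.51, 0.1, 1.7, -0.06, 0.93, -1.6]), (np.float64(0.7849999999999999), [-0.01, 0.51, -0.14, 1.7, 0.08, 0.94, -0.96]), (np.float64(1.57), [0.13, 0.53, -0.37, 1.69, 0.22, 0.96, -0.32]), (np.float64(2.3550000000000004), [0.25, 0.55, -0.59, 1.69, 0.35, 1.01, 0.32])]
crate [(np.float64(-1.57), [-0.67, 1.06, 0.63, 1.66, -0.88, 0.73, -2.74]), (np.float64(-0.785), [-0.64, 1.04, 0.56, 1.66, -0.8, 0.69, -2.02]), (np.float64(0.0), [-0.57, 1.0, 0.39, 1.65, -0.59, 0.61, -1.41]), (np.float64(0.7849999999999999), [-0.46, 0.97, 0.16, 1.65, -0.26, 0.54, -0.93]), (np.float64(1.57), [-0.34, 0.96, -0.06, 1.65, 0.1, 0.54, -0.46]), (np.float64(2.3550000000000004), [-0.23, 0.97, -0.29, 1.64, 0.44, 0.6, 0.02])]
```

```bash
cat >> h.py <<'E'
TT=.5
E
python3 - <<'E'
from h import *
for t in(.45,.5):
  for f in (1,-1):
    a=bot.solve_ik(*pose(LY,B,t,f)); a2=bot.solve_ik(*pose(LY,B,t,f,.1)); print(t,f,np.round(a,2),np.round(a2,2))
f=-1
p,o=pose(LY,B,TT,f,.1)
bot.move_to(p+[0,0,.05],o); bot.servo_line(p,.2)
print("t",bot.read_time())
g=bot.servo_line(pose(LY,B,TT,f)[0],.1,guard=6)
print(g,bot.read_position(),pose(LY,B,TT,f)[0],bot.read_joints(),bot.read_time())
d=imaging.read_camera("scene"); cv2.imwrite("pics/pick.png",cv2.resize(d["image"][130:260,120:280,::-1],(720,585),interpolation=cv2.INTER_CUBIC))
E
```

```text
0.45 1 [0.11 1.08 0.41 1.95 1.65 0.07 1.82] [-0.18  1.02  0.84  2.   -1.08  0.3  -1.77]
0.45 -1 [ 0.22  1.04  0.19  1.95  1.57  0.26 -1.2 ] [ 0.01  0.89  0.42  1.99  0.57  0.2  -0.25]
0.5 1 [0.1  1.09 0.38 1.97 1.83 0.14 1.61] [-0.24  1.07  0.91  2.02 -1.23  0.3  -1.66]
0.5 -1 [ 0.43  1.04 -0.25  1.96  1.64  0.68 -1.22] [-0.07  0.92  0.51  2.02  0.56  0.15 -0.28]
t 4.375Traceback (most recent call last):
  File "<stdin>", line 9, in <module>
workcell.MotionError: the arm cannot follow that straight line within its joint ranges
```

```bash
python3 - <<'E'
from h import *
ik=lambda *a:(lambda q:None if q is None else np.round(q,2).tolist())(bot.solve_ik(*a))
for t in (0,.1,.2,.3,.7,.8):
  for f in (1,-1):
    print(t,f,[ik(*pose(LY,B,t,f,b)) for b in (.12,.06,0)])
    for psi in (1.2,1.5,1.8,2.1):
        Rj=R.from_euler("z",psi); print("   ",psi,ik(*pose(Rj,DISH,t,f)),ik(*pose(Rj,DISH+[0,0,.1],t,f)) is not None,ik(*pose(Rj,DISH,t,f,.1)) is not None)
E
```

```text
0 1 [[0.24, 0.9, 0.62, 1.66, -0.68, 0.81, -1.93], [0.27, 0.98, 0.55, 1.7, -0.77, 0.68, -1.86], [0.3, 1.07, 0.47, 1.72, -0.84, 0.57, -1.8]]
    1.2 [1.04, 1.71, -0.91, 1.82, -0.78, 0.64, -1.93] True True
    1.5 [0.72, 1.53, -0.47, 1.56, -0.87, 1.24, -1.91] True True
    1.8 [0.29, 1.55, 0.26, 1.29, -1.12, 1.95, -1.72] True True
    2.1 [0.31, 1.58, -0.0, 0.99, -0.81, 1.99, -1.98] True False
0 -1 [[0.75, 0.83, -0.42, 1.65, 0.45, 0.76, 0.16], [0.74, 0.93, -0.39, 1.69, 0.54, 0.64, 0.08], [0.71, 1.02, -0.34, 1.71, 0.61, 0.52, 0.03]]
    1.2 [1.16, 1.88, -1.22, 1.82, -0.07, 0.49, 0.53] True True
    1.5 [0.99, 1.76, -1.09, 1.55, -0.18, 0.94, 0.6] True True
    1.8 [0.8, 1.7, -0.97, 1.27, -0.21, 1.36, 0.63] True True
    2.1 [0.6, 1.69, -0.88, 0.98, -0.19, 1.75, 0.64] True False
0.1 1 [[0.14, 0.89, 0.67, 1.75, -0.71, 0.68, -1.94], [0.19, 0.98, 0.58, 1.78, -0.8, 0.56, -1.87], [0.25, 1.07, 0.48, 1.78, -0.87, 0.44, -1.8]]
    1.2 [1.21, 2.03, -1.55, 1.87, 0.8, 0.6, 2.79] True True
    1.5 [0.72, 1.48, -0.47, 1.6, -0.86, 1.14, -1.92] True True
    1.8 [0.21, 1.53, 0.45, 1.34, -1.19, 1.99, -1.6
[... 2903 characters left out ...]
88, 0.26, 1.3], [-0.16, 1.27, 0.62, 2.03, 2.22, 0.27, 0.97]]
    1.2 [0.78, 1.22, -0.85, 2.08, 0.42, 0.03, 2.75] True True
    1.5 [0.9, 1.46, -1.33, 1.87, 0.94, 0.71, 2.46] True True
    1.8 [0.07, 1.17, 0.43, 1.69, -1.1, 1.26, -1.69] True True
    2.1 [0.02, 1.2, 0.44, 1.51, -0.9, 1.37, -1.68] True True
0.8 -1 [[-0.45, 1.18, 0.87, 2.11, 0.64, 0.02, -0.63], [0.32, 1.09, -0.47, 2.06, 1.66, 1.21, -1.47], [0.42, 1.18, -0.47, 2.01, 1.78, 1.22, -1.47]]
    1.2 [0.78, 1.21, -0.84, 2.08, -0.0, 0.02, 0.03] True True
    1.5 [0.73, 1.21, -0.81, 1.87, -0.02, 0.41, 0.24] True True
    1.8 [0.65, 1.22, -0.77, 1.67, 0.03, 0.74, 0.39] True True
    2.1 [0.55, 1.24, -0.74, 1.49, 0.1, 1.03, 0.53] True True
```

```bash
echo "TT=.2; F=-1" >> h.py
python3 - <<'E'
from h import *
p,o=pose(LY,B,TT,F,.1)
bot.move_to(p,o)
g=bot.servo_line(pose(LY,B,TT,F)[0],.1,guard=6)
print(g,bot.read_position(),pose(LY,B,TT,F)[0],bot.read_time(),bot.read_contact_force())
d=imaging.read_camera("scene"); cv2.imwrite("pics/pick.png",cv2.resize(d["image"][130:260,120:280,::-1],(720,585),interpolation=cv2.INTER_CUBIC))
E
```

```text
False [ 0.46469641 -0.31188734  0.04240299] [ 0.46447938 -0.31185992  0.0418804 ] 6.375 [ 0.66547633 -0.46207024 -0.60265164]
```

View pics/pick.png

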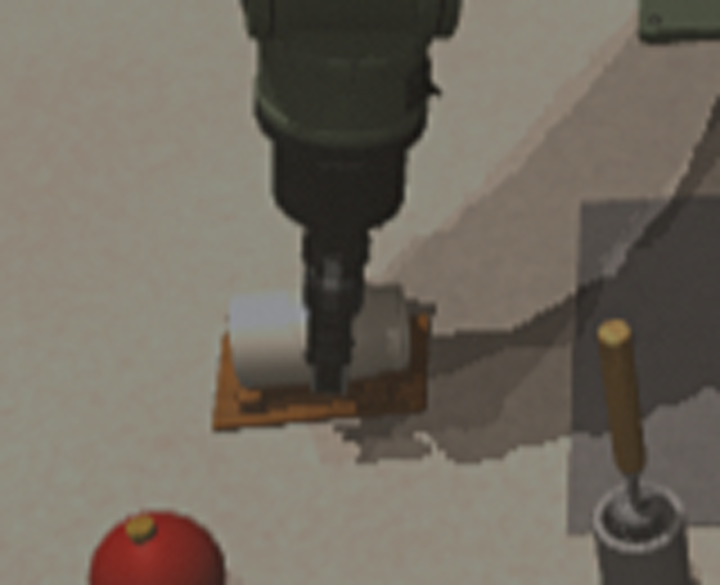

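The fingers straddle the jar at about 60 % of its length (crop 330,330). Gripping and lifting next.

```bash
python3 - <<'E'
from h import *
bot.move_gripper(0.0)
print("open",bot.read_opening(),bot.read_grasp_force(),bot.read_position())
p=np.array(bot.read_position()); bot.servo_line(p+[0,0,.14],.15)
Rj=R.from_euler("z",1.6)
a,o=pose(Rj,DISH+[0,0,.12],TT,F)
bot.move_to(a,o)
print("open",bot.read_opening(),bot.read_grasp_force(),bot.read_contact_force(),bot.read_time())
for c in("scene","top"):
    d=imaging.read_camera(c); r=trace("jar",c)
    if c=="scene": cv2.imwrite("pics/held.png",cv2.resize(d["image"][90:250,220:420,::-1],(750,600),interpolation=cv2.INTER_CUBIC))
    for q in r[:2]:
        v,u=np.nonzero(q["region"]); print(c,round(q["p"],2),u.mean(),v.mean(),len(u))
    print(project(d,[DISH+[0,0,.12],DISH+[0,0,.22]]))
E
```

```text
open 0.6945123043823537 60.39520516991615 [ 0.46442786 -0.31187808  0.04271717]
open 0.6895308655818456 64.77091759443283 [-0.26539912 -0.05080799 -1.36422768] 9.1333
scene 0.85 311.5275397796818 162.04773561811504 817
scene 0.75 312.0440729483283 209.33130699088147 658
[[311.58216456 178.38125945]
 [311.06078222 147.99261985]]
top 0.82 315.10769230769233 234.75897435897437 390
[[315.46769367 237.49046587]
 [314.99651574 233.06328707]]
```

View pics/held.png

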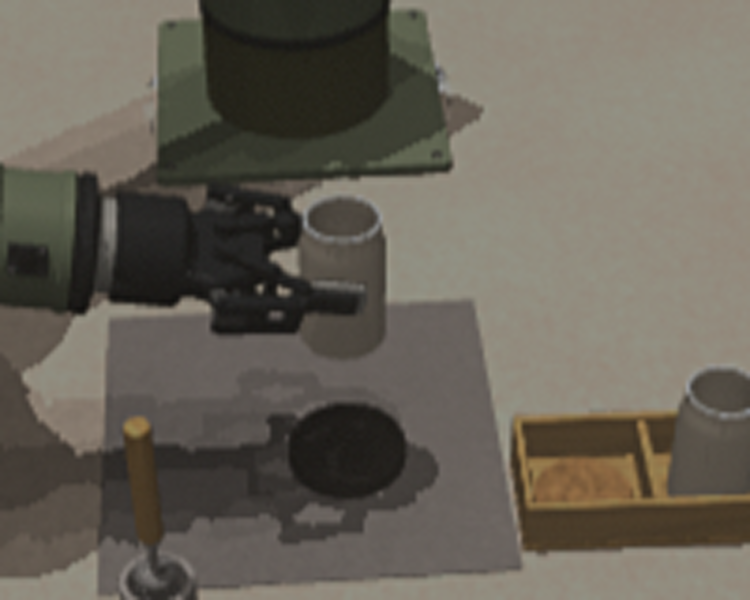

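The jar hangs upright over the dish (crop 343,280 above 347,450). Lowering and releasing.

```bash
python3 - <<'E'
from h import *
Rj=R.from_euler("z",1.6)
a,o=pose(Rj,DISH+[0,0,.012],TT,F); bot.servo_line(a,.12)
a,_=pose(Rj,DISH-[0,0,.006],TT,F); g=bot.servo_line(a,.03,guard=4)
print(g,np.array(bot.read_position())-pose(Rj,DISH,TT,F)[0],bot.read_contact_force())
bot.move_gripper(1.0); bot.dwell(.2); print(bot.read_contact_force())
b=np.array(bot.read_position()); z=R.from_quat(o).apply([0,0,1])
bot.servo_line(b-z*.13,.2); b=np.array(bot.read_position()); 
bot.servo_line(b+[0,0,.1],.25)
print(bot.read_time())
views=[]
for c in("scene","top"):
    d=imaging.read_camera(c); r=[q for q in trace("jar",c)]
    if c=="scene": cv2.imwrite("pics/placed.png",cv2.resize(d["image"][150:270,220:380,::-1],(720,540),interpolation=cv2.INTER_CUBIC))
    for q in r[:4]:
        v,u=np.nonzero(q["region"]); print(c,round(q["p"],2),u.mean(),v.mean(),len(u))
        if abs(u.mean()-314)<15 and len(u)>300: views.append((d,q["region"].astype(float)))
    print(project(d,[DISH+[0,0,.05]]))
print(len(views),fit(views,[rev([(.03,.018),(.03,.078),(.027,.086),(.027,.1)])],lambda x:(R.from_euler("z",0),np.array([x[0],x[1],.004])),DISH[:2],[.01,.01]))
E
```

```text
True [ 6.05803604e-05  6.75665902e-05 -1.58143211e-03] [ 0.24731811 -3.03191645  6.59963485]
[0.63757929 0.65941035 0.32874482]
12.8
scene 0.95 311.4755784061697 197.5655526992288 778
scene 0.7 259.2987341772152 227.52658227848102 395
[[311.91497714 197.77915683]]
top 0.83 315.5698924731183 239.91666666666666 372
[[315.76094862 240.24588375]]
2 (array([0.48827724, 0.01072797]), np.float64(0.08450361099569598))
```

View pics/placed.png

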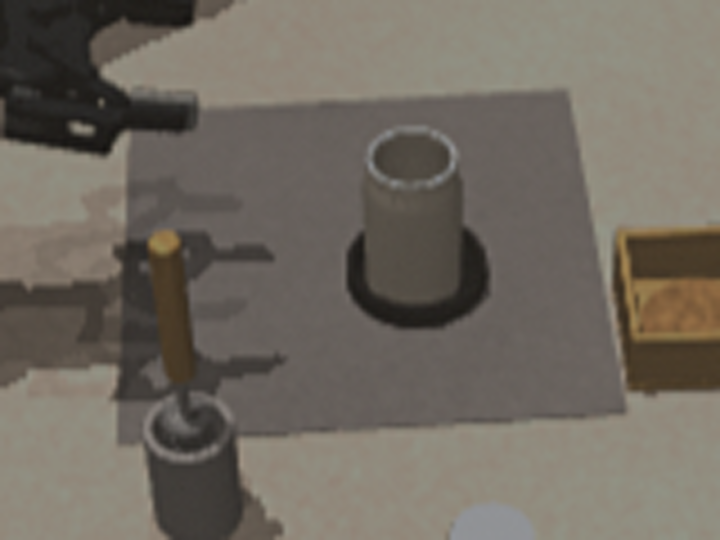

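The jar stands in the dish at (0.4883, 0.0107) (crop 413,215) and the brush has not moved. Grasping the brush next.

```bash
cat >> h.py <<'E'
J=np.array([.4883,.0107,.004]); BG=np.array([.6645,-.123,.174]); DN=down(1.57)
def brushfit(x0):
    vs=[]
    for c in("scene","top"):
        d=imaging.read_camera(c); r=trace("brush",c); 
        if r: vs.append((d,r[0]["region"].astype(float))); v,u=np.nonzero(r[0]["region"]); print(c,round(r[0]["p"],2),len(u),u.mean(),v.mean())
    return vs
E
python3 - <<'E'
from h import *
bot.move_to([.5,-.2,.32],DN)
bot.move_to(BG+[0,0,.10],DN)
g=bot.servo_line(BG,.12,guard=5); print(g,bot.read_position(),bot.read_contact_force())
bot.move_gripper(0.0); print(bot.read_opening(),bot.read_grasp_force(),bot.read_contact_force())
bot.servo_line(BG+[0,0,.145],.12)
print(bot.read_time(),bot.read_contact_force())
Z=BG[2]+.145
bot.servo_line([J[0],J[1],Z],.15)
bot.dwell(.2); print(bot.read_position(),bot.read_time())
d=imaging.read_camera("scene"); a=d["image"][110:250,240:400,::-1]
tip=np.array(bot.read_position())+[0,0,-.169]; exp=np.array([tip+[0,0,h] for h in(0,.078,.11)])
print("expected",project(d,exp).round(1).tolist(),[project(d,[J+[0,0,.1]]).round(1).tolist()])
e=imaging.read_camera("top"); b=e["image"][200:280,270:360,::-1]; print("top",project(e,exp).round(1).tolist(),project(e,[J+[0,0,.1]]).round(1).tolist())
A=np.hstack([cv2.resize(a,(480,420),interpolation=cv2.INTER_CUBIC),cv2.resize(b,(315,420)[::1],interpolation=cv2.INTER_CUBIC)])
cv2.imwrite("pics/over.png",np.clip(A*1.5,0,255).astype(np.uint8))
E
```

```text
False [ 0.66480173 -0.12312342  0.17491387] [ 0.3759541   0.15278485 -0.48743561]
0.1891935349430981 58.360589146614075 [ 0.59105923 -0.23098623  1.10714844]
17.9083 [ 0.16958239  0.64734574 -1.11610551]
[0.4884425  0.01050806 0.31888075] 19.7333
expected [[311.3, 170.9], [310.9, 146.8], [310.7, 136.3]] [[[311.6, 184.2]]]
top [[315.5, 236.3], [315.1, 232.7], [315.0, 231.2]] [[315.7, 238.2]]
```

View pics/over.png

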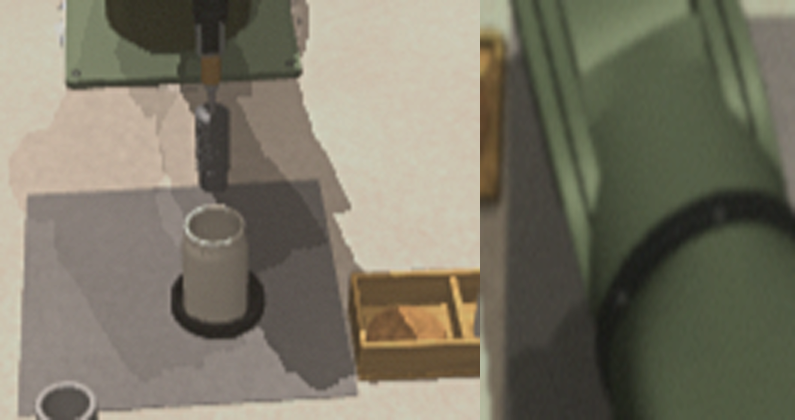

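The brush hangs vertical over the mouth: tip at pixel (311,172) against a predicted (311.3,171), mouth at (311.7,185). Scrubbing now, guarded.

```bash
python3 - <<'E'
from h import *
off=.169   # TCP above tip
P=lambda tip:[J[0],J[1],tip+off]
g=bot.servo_line(P(.075),.08,guard=3); print("neck",g,bot.read_position()[2]-off,bot.read_contact_force())
if not g:
  for i in range(3):
    bot.servo_line(P(.022),.12)
    f0=np.array(bot.read_contact_force())
    g=bot.servo_line(P(.001),.03,guard=3.6); bot.dwell(.1)
    f=np.array(bot.read_contact_force())-f0; z=bot.read_position()[2]-off
    print(i,g,round(z,4),f.round(2))
    if f[2]<3.2:
        bot.servo_line(P(z-.003),.02,guard=3); bot.dwell(.1); print("  more",np.array(bot.read_contact_force())-f0)
    if i<2: bot.servo_line(P(.075),.12); bot.dwell(.1)
print(bot.read_time())
E
```

```text
neck False 0.07538087775670185 [ 0.13621207  0.03509568 -0.60711508]
0 True 0.0016 [ 0.49 -0.05  5.86]
1 True 0.0014 [-0.13 -0.29  5.14]
2 True 0.0014 [ 0.67 -1.4   4.39]
26.7167
```

```bash
python3 - <<'E'
from h import *
Z=BG[2]+.145
bot.servo_line([J[0],J[1],Z],.15)
bot.servo_line(BG+[0,0,.145],.15); bot.dwell(.2)
g=bot.servo_line(BG+[0,0,.06],.1,guard=3); print("enter",g,bot.read_position(),bot.read_contact_force())
if not g:
    g=bot.servo_line(BG+[0,0,-.002],.06,guard=2.5); print("bottom",g,bot.read_position(),bot.read_contact_force())
print(bot.read_time())
d=imaging.read_camera("scene"); a=d["image"][150:290,220:380,::-1]
cv2.imwrite("pics/ret.png",np.clip(cv2.resize(a,(640,560),interpolation=cv2.INTER_CUBIC)*1.4,0,255).astype(np.uint8))
E
```

```text
enter False [ 0.66472864 -0.12299112  0.23468663] [ 0.3545134   0.19610842 -0.70981339]
bottom True [ 0.66430937 -0.12295625  0.1713041 ] [ 0.24138487 -0.03970446  2.20016067]
31.75
```

View pics/ret.png

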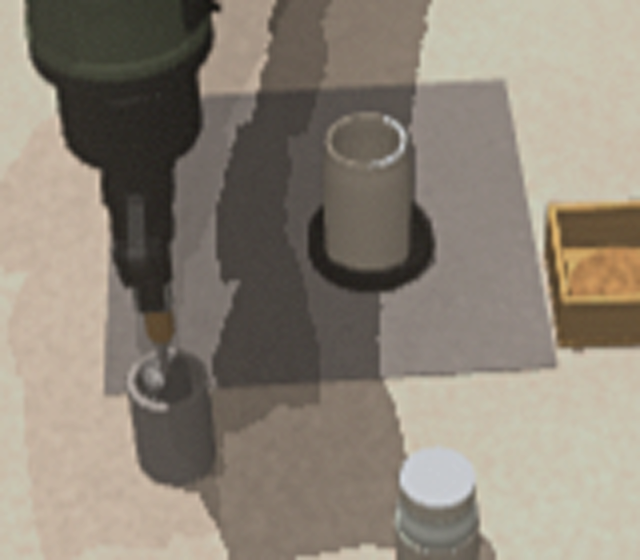

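The brush is fully seated in its pot (crop 165,380) and the jar still stands in the dish. Releasing, then re-measuring the jar.

```bash
python3 - <<'E'
from h import *
bot.move_gripper(1.0); bot.dwell(.3)
bot.servo_line(BG+[0,0,.13],.15)
print(bot.read_time())
views=[]
for c in("scene","top"):
    d=imaging.read_camera(c)
    for q in trace("jar",c):
        v,u=np.nonzero(q["region"])
        if abs(u.mean()-313)<15 and len(u)>250: views.append((d,q["region"].astype(float))); print(c,q["p"],u.mean(),v.mean(),len(u)); break
    r=trace("brush",c)
    for q in r[:1]: v,u=np.nonzero(q["region"]); k=v<v.min()+4; print("brush",c,len(u),u[k].mean(),v.min())
print(fit(views,[rev([(.03,.018),(.03,.078),(.027,.086),(.027,.1)])],lambda x:(R.from_euler("z",0),np.array([x[0],x[1],.004])),J[:2],[.01,.01]) if views else None)
E
```

```text
33.8167
scene 0.91 311.5 197.46025641025642 780
brush scene 394 256.14814814814815 201
top 0.58 315.91847826086956 240.0 368
(array([0.48850202, 0.01017066]), np.float64(0.08154066730738418))
```

```bash
python3 - <<'E'
from h import *
o=down(1.57); G=.076
bot.move_to([J[0],J[1],.24],o)
g=bot.servo_line([J[0],J[1],G],.12,guard=5); print(g,bot.read_position(),bot.read_contact_force())
if g: raise SystemExit
bot.move_gripper(0.0); print(bot.read_opening(),bot.read_grasp_force())
bot.servo_line([J[0],J[1],.22],.12)
bot.servo_line([LIN[0],LIN[1],.22],.15); bot.dwell(.2)
print(bot.read_time())
for c in("scene","top"):
    d=imaging.read_camera(c); print(project(d,[LIN,LIN+[0,0,.145]]).round(1).tolist())
    for q in trace("jar",c)[:4]: v,u=np.nonzero(q["region"]); print(c,round(q["p"],2),u.mean().round(1),v.mean().round(1),len(u))
    if c=="scene": cv2.imwrite("pics/crate.png",np.clip(cv2.resize(d["image"][130:250,310:470,::-1],(720,540),interpolation=cv2.INTER_CUBIC)*1.4,0,255).astype(np.uint8))
E
```

```text
False [0.48852206 0.01066235 0.07645398] [-0.50677363 -0.46313557  0.36683843]
0.6974531191182958 60.93573372694664
39.9167
[[375.5, 220.8], [380.0, 180.7]]
scene 0.63 378.1 173.5 594
[[260.4, 222.1], [254.2, 214.5]]
top 0.35 428.1 251.3 1213
```

View pics/crate.png

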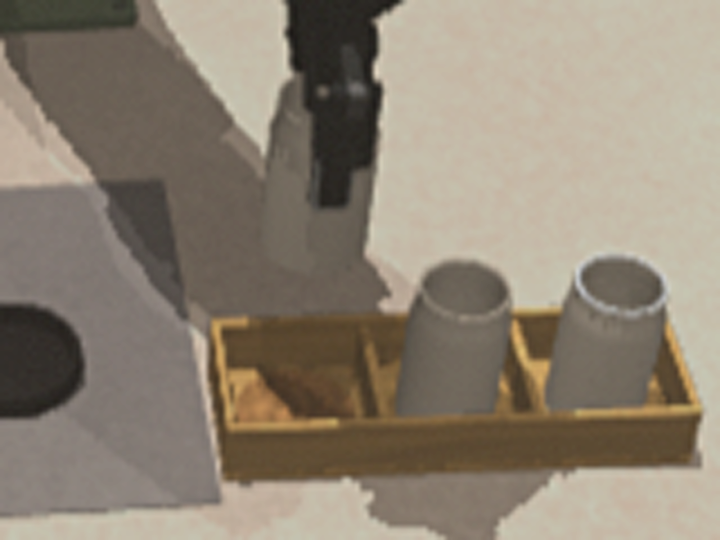

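The jar hangs over the empty cell (crop 316,200). Extrapolating the clean jars' spacing puts the cell's jar column at about 309, which matches the plan. Lowering.

```bash
python3 - <<'E'
from h import *
G=.076-.004+.009
bot.servo_line([LIN[0],LIN[1],G+.045],.12)
g=bot.servo_line([LIN[0],LIN[1],G-.005],.04,guard=4); z=bot.read_position()[2]-G
print(g,z,bot.read_contact_force(),bot.read_time())
if abs(z)<.006:
    bot.move_gripper(1.0); bot.dwell(.2)
    bot.servo_line([LIN[0],LIN[1],.24],.12); bot.move_to([.45,-.05,.35],down(1.57)); print(bot.read_time())
views=[]
for c in("scene","top"):
    d=imaging.read_camera(c); A=d["image"][130:280,230:480,::-1]
    if c=="scene": cv2.imwrite("pics/end.png",np.clip(cv2.resize(A,(800,480),interpolation=cv2.INTER_CUBIC)*1.4,0,255).astype(np.uint8))
    print(project(d,[LIN+[0,0,.05]]).round(1).tolist())
    for q in trace("jar",c)+trace("clean_a",c): v,u=np.nonzero(q["region"]); print(c,round(q["p"],2),u.mean().round(1),v.mean().round(1),len(u))
E
```

```text
True 0.0008219246750788278 [-0.57793805 -0.3751539   9.82643104] 42.0583
45.175
[[377.0, 207.7]]
scene 0.65 376.6 205.5 767
scene 0.81 410.5 205.1 719
scene 0.63 444.5 203.5 723
[[258.4, 219.6]]
top 0.57 257.9 219.9 382
top 0.92 227.3 218.4 487
top 0.62 197.0 217.4 494
```

View pics/end.png

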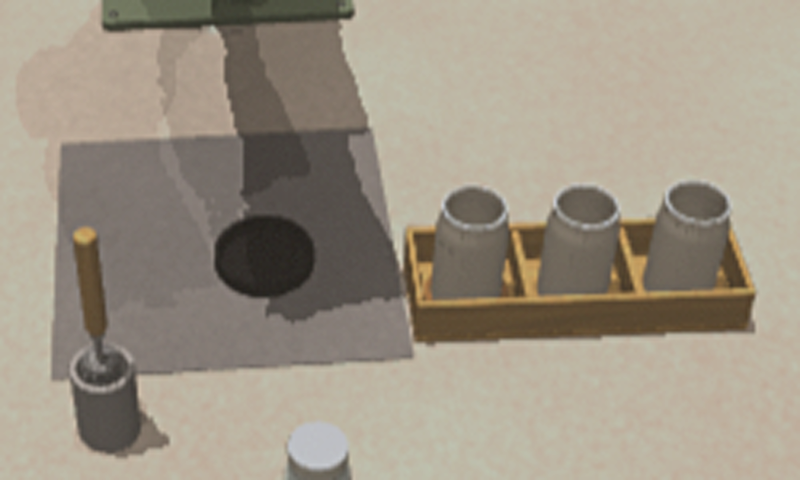

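The jar stands in the left cell (crop 470,240), in line with the two clean jars. The brush is in its pot (90,290), and the arm is clear of everything. Handing in.

```bash
python3 -c "
from workcell import bot
print(bot.hand_in(),bot.read_time())"
```

```text
the job is handed in; nothing more can be done
the job is handed in; nothing more can be done
```

I finished the whole task and handed the job in at about 45 s of the 72 s allowed: the jar was scrubbed with three presses of about 4–6 N, the brush is back in its pot, and the jar stands on the cork disc; the hand-in returned no verdict.

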